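# Hang the lantern on the hook with room below

## Robot

A 7-joint arm with a two-finger parallel gripper is mounted at the origin on the work surface. World frame = base frame: x ahead of the robot, y to its left, z up, the work surface at z = 0. Lengths are in m, angles in rad, forces in N, time in s.
With the tool pointing down it reaches from about 0.4 to 0.85 m from the base axis. Payload 10.4 kg.
Tool frame: the origin (TCP) lies at the centre of the arm's flange, where the gripper is bolted on; the fingertips stand 173 mm ahead of it and the grasp point (between the pads) lies 155 mm ahead of it; z points along the fingers, y is the line along which they close (so a half turn about z gives the same grasp; the last joint's range is limited). The gripper opens to 85 mm and grips with 20 to 120 N. Pads are 22 mm wide; open, the fingers measure 114 mm over their backs; the gripper's body (76 mm by 85 mm) begins 54 mm behind the grasp point. The pads swing forward as they close: fully open they stand 13 mm farther back than shut.
Start: joints at [-1.269, 0.332, -0.065, 1.46, 0.022, 1.35, -0.088], TCP at [0.199, 0.592, 0.405] pointing down, gripper open.
Joint ranges: [-2.6, 2.6], [-0.5, 2.12], [-1.47, 1.34], [0.16, 2.42], [-1.27, 4.41], [0.06, 2.06], [-2.6, 2.6]. Speed limits (rad/s): [2.22, 2.22, 2.79, 2.79, 3.14, 3.14, 3.14].

## Interface

Orientations are given as a unit quaternion [x, y, z, w].
In Python, from workcell import manip, viewer, finder gives the robot as it stands.
- The arm moves only by the tool arm_command, never from a script. Its argument "plan" is a list of rows, each an object with "dp": the shift along the tool's x, y, z in mm, a list of three; "spin": the turn about the tool's z in rad. A call has 1 to 5 rows; each row shifts and turns the commanded pose from where the row before left it, along the tool's axes as they then stand; what a row does not reach is not made up. A row lasts 1/10 s, in which the tool goes at most 50 mm and 8.59 degrees, less where a joint would pass 70% of its speed; a pose out of reach is approached as far as the arm can. A call is refused whole if a number of a shift passes 50 or a number of a turn 0.15, either way. A call with a gripper value outside its range is refused whole. "grip" is the closure, from -1 (fully open) to 1 (shut), set as the call begins (left out, the last holds). The fingers move at their own pace and stop on an object; "newtons" is the grip in N (left out, the last holds). Time passes only in rows, so rows that do not move let the fingers close. It gives the time, the measured TCP pose, the force, the opening and the grip force at its end, in the units of the state.
- manip.get_obs(): the state, without advancing time (a new reading comes with each control period).
- viewer.camera(name): name is "scene" or "top"; returns the picture (420x560x3 uint8, blue, green, red); there is no depth.
- viewer.camera_params(name): a dict with "vertical_fov" (degrees; the focal length in pixels is half the picture's height over the tangent of half this angle, whatever the lens; pixels are square), "cx", "cy" (the principal point, pixels), "k1" (the pictures are not rectified: a ray, as slopes to the right and down, at radius r is drawn at 1 + k1 r^2 times it, then the intrinsics apply), "R" (3x3) and "t" (3): a world point X has camera coordinates R X + t. Camera axes: x right, y down, z forward; pixel columns grow to the right and rows downward; lengths in m; the calibration is good to about 2 mm. A picture is of the moment at which its call begins. camera_params takes no time and is no camera call.
- manip.hand_in(): hands the job in; it is judged then, once.
Trained networks look in the newest picture that a camera, given by its name, has taken for a name from the list of things; names that differ only in an ending like _2 or _b are one class to them, and where a whole thing is asked for, a point or a joint stands for the part that bears it (a point fixed in the world has none). Each returns a list of dicts, best first, with "score" (0 to 1); they miss things now and then, are a little off and sometimes report something else, mostly with a low value. They report only what shows in the picture. A call takes as long as a camera call. They do not tell look-alikes from the thing itself.
- finder.find_in(camera, thing): "position" ([x, y, z] in m, in world coordinates, good to about 4 mm: the middle of the surface that is visible of it).
The state is a dict: "clock": time; "joint_pos": joint angles; "joint_velocities": joint speeds; "tau": joint torques, N m; "position": TCP position; "ee_rot": TCP orientation; "ft_force": force on the tool from outside, world axes, zero at the start; "torque": the same for the moment, N m; "grip_width": opening from 0.0 (shut) to 1.0 (fully open); "grasp_force": force on a finger pad.
Only numpy, scipy, OpenCV 4.12 (cv2) and the standard library are available. Lean on these libraries where they do the work, as an engineer would, in place of code of your own. Each camera call takes 0.05 s, during which the arm holds its last target. There are 200 camera calls.

## Task

Hang the lantern by its carrying handle on the one hook under the crossbeam that has enough room below it for the lantern to hang free, and let go of it so that it hangs still. Keep the lantern upright on the way, and leave the goods below the hooks and all the other things on the table standing where they are.

Things in the scene. Friction and masses are not known exactly. Their poses are not given: they have to be found in the camera images.
- lantern: dark steel and glass candle lantern, loose, 180 to 370 g, upright. Round body, 92 mm across, cap ends 98 mm above the underside. A rigid fixed handle of 10 mm round bar stands over it in its x-z plane, 120 mm wide along x, 155 mm overall height, free opening below the top bar 47 mm high. Origin: centre of the underside, z up
- bail (a point): middle of the lantern's straight level top handle bar (10 mm thick, 104 mm long), on its centre line, 150 mm above the underside; the bar runs along this frame's x
- rack: fixed aluminium display gantry: a crossbeam on two legs, three hooks below it. Origin: on the table below the middle hook; x away from the robot, y along the beam, z up. Beam from x = -28 (front face) to 20 mm, 680 mm long, underside 395 mm, top 435 mm high; legs 30 mm square at x = -4, y = -325 and +325 mm (feet 120 by 50 mm). Hooks at x = 0, y = 170, 0 and -170 mm
- hook0 (a point): the left (+y) hook, one of three equal J hooks of 8 mm steel bar below the beam: top of the middle of its level part, where the handle rests, 266 mm above the table. Axes as rack. The hook comes down from the beam at y = +24 mm, runs level to y = -24 mm, then turns up to a tip whose top is 14 mm above this point: a bar lying along x goes in over the tip from the -y side
- hook1 (a point): the middle hook, one of three equal J hooks of 8 mm steel bar below the beam: top of the middle of its level part, where the handle rests, 266 mm above the table. Axes as rack. The hook comes down from the beam at y = +24 mm, runs level to y = -24 mm, then turns up to a tip whose top is 14 mm above this point: a bar lying along x goes in over the tip from the -y side
- hook2 (a point): the right (-y) hook, one of three equal J hooks of 8 mm steel bar below the beam: top of the middle of its level part, where the handle rests, 266 mm above the table. Axes as rack. The hook comes down from the beam at y = +24 mm, runs level to y = -24 mm, then turns up to a tip whose top is 14 mm above this point: a bar lying along x goes in over the tip from the -y side
- bowl: a low white ceramic bowl, 48 mm tall, 104 mm across, standing roughly below one of the hooks. Origin: centre of its underside.
- jar: a white ceramic jar with a closed lid, 165 mm tall, 80 mm across, standing roughly below one of the hooks. Origin: centre of its underside.
- vase: a white ceramic vase, 195 mm tall, 84 mm across at most, standing roughly below one of the hooks. Origin: centre of its underside.
- figurine: a turned dark wooden figurine, 82 mm tall, 42 mm across, bystander near the gantry. Origin: centre of its underside.
- cup: a small blue ceramic cup without handle, 60 mm tall, 60 mm across, bystander near the gantry. Origin: centre of its underside.
- mug: a terracotta mug, 92 mm tall, 80 mm across plus its handle, bystander to the left of the lantern. Origin: centre of its underside.
- candlestick: a brass candlestick, 138 mm tall, foot 84 mm across, bystander to the right of the lantern. Origin: centre of its underside.
- clock: a wooden mantel clock, 110 mm wide, 116 mm tall, bystander on the left. Origin: centre of its underside.
- can: a plain metal can, 110 mm tall, 70 mm across, bystander on the right. Origin: centre of its underside.
Mind the look-alikes: they are no part of the job. Leave any blue or purple look-alike of the lantern alone.

How it is judged:
By the outcome, as a careful person would: the job done as asked, in the order asked, and still so for the second after the job is handed in, with the robot touching nothing.
It also fails if it takes over 48 s, if anything falls off the work surface, if the arm or the gripper's body presses on something with over 40 N, if the wrist force passes 120 N, or if a joint passes its speed limit or range.

## Working session

There is one attempt and no reset: what is moved stays moved. The work goes in short steps, Python scripts to look and compute and a tool call to move; the robot and the scene stay as the last step left them, time stands still between calls to the robot, and variables do not carry over. Pictures are saved under pics/ and viewed, at most 10 in all, crops included, and the job is handed in when it is done.

Besides the shell and the picture viewer there is one more tool, called in YAML: its name, and indented under it one key for each argument. arm_command: Moves the arm, as the interface text tells. Its arguments: {"type":"object","properties":{"plan":{"type":"array","items":{"type":"object","properties":{"dp":{"type":"array","items":{"type":"number"}},"spin":{"type":"number"}}}},"grip":{"type":"number"},"newtons":{"type":"number"}},"required":["plan"]}

```bash
mkdir -p pics
cat > h.py <<'E'
import numpy as np, cv2
from workcell import manip, viewer, finder
def proj(name,X):
    p=viewer.camera_params(name); c=np.array(p["R"])@np.array(X,float)+np.array(p["t"])
    f=210/np.tan(np.radians(p["vertical_fov"])/2); s=c[:2]/c[2]; s=s*(1+p["k1"]*(s@s))
    return np.array([p["cx"],p["cy"]])+f*s
def ray(name,uv):
    p=viewer.camera_params(name); R=np.array(p["R"]); t=np.array(p["t"])
    f=210/np.tan(np.radians(p["vertical_fov"])/2); d=(np.array(uv,float)-[p["cx"],p["cy"]])/f; s=d.copy()
    for _ in range(30): s=d/(1+p["k1"]*(s@s))
    return -R.T@t, R.T@np.array([s[0],s[1],1])
def at_z(name,uv,z):
    o,d=ray(name,uv); return o+d*(z-o[2])/d[2]
E
python3 - <<'E'
from h import *
np.set_printoptions(precision=3,suppress=True)
for n in ("scene","top"): cv2.imwrite(f"pics/{n}0.png",viewer.camera(n)); print(n,-np.array(viewer.camera_params(n)["R"]).T@viewer.camera_params(n)["t"])
for th in "lantern bail rack hook0 hook1 hook2 bowl jar vase figurine cup mug candlestick".split():
    for n in ("scene","top"):
        for r in finder.find_in(n,th)[:3]: print(th,n,np.round(r["position"],3),round(r["score"],2),np.round(proj(n,r["position"])))
o=manip.get_obs();print(o)
E
```

```text
scene [1.258 0.271 1.355]
top [0.313 0.013 1.455]
lantern scene [0.353 0.232 0.085] 0.76 [389. 192.]
lantern scene [0.357 0.427 0.077] 0.75 [451. 215.]
lantern scene [0.363 0.064 0.087] 0.7 [338. 177.]
lantern top [0.334 0.41  0.084] 0.91 [140. 302.]
lantern top [0.349 0.052 0.088] 0.85 [267. 294.]
lantern top [0.508 0.154 0.082] 0.77 [230. 239.]
bail scene [0.363 0.425 0.082] 0.82 [450. 216.]
bail scene [0.353 0.229 0.085] 0.68 [388. 192.]
bail scene [0.533 0.17  0.076] 0.57 [352. 233.]
bail top [0.505 0.152 0.087] 0.96 [231. 240.]
bail top [0.335 0.223 0.082] 0.68 [206. 301.]
bail top [0.335 0.41  0.083] 0.63 [140. 301.]
rack scene [0.682 0.008 0.431] 0.7 [280. 187.]
rack top [0.598 0.511 0.082] 0.68 [109. 211.]
hook0 scene [0.68  0.006 0.433] 0.87 [280. 185.]
hook0 top [ 0.666 -0.014  0.434] 0.66 [290. 144.]
hook1 scene [0.68  0.006 0.433] 0.87 [280. 185.]
hook1 top [ 0.666 -0.014  0.434] 0.66 [290. 144.]
hook2 scene [0.68  0.006 0.433] 0.87 [280. 185.]
hook2 top [ 0.666 -0.014  0.434] 0.66 [290. 144.]
bowl scene [ 0.665 -0.196  0.023] 0.68 [224. 236.]
bowl scene [ 0.768 -0.102  0
[... 659 characters left out ...]
48.]
mug top [0.51  0.349 0.036] 0.74 [166. 242.]
mug top [ 0.67  -0.014  0.431] 0.51 [290. 143.]
candlestick scene [ 0.504 -0.324  0.009] 0.73 [212. 186.]
candlestick top [ 0.475 -0.317  0.021] 0.86 [390. 249.]
{'clock': 1.4, 'joint_pos': array([-1.269,  0.332, -0.065,  1.46 ,  0.022,  1.35 , -0.088]), 'joint_velocities': array([-0.001,  0.001, -0.001, -0.001,  0.   ,  0.002, -0.   ]), 'tau': array([  0.   , -62.522,   0.049, -39.182,   0.016,   0.002,   0.   ]), 'position': array([0.199, 0.592, 0.405]), 'ee_rot': array([ 0.162,  0.987,  0.   , -0.   ]), 'ft_force': array([0.882, 0.065, 0.015]), 'torque': array([-0.049,  0.096, -0.01 ]), 'grasp_force': 0.0, 'grip_width': 1.0003697896826447}
```

View pics/scene0.png

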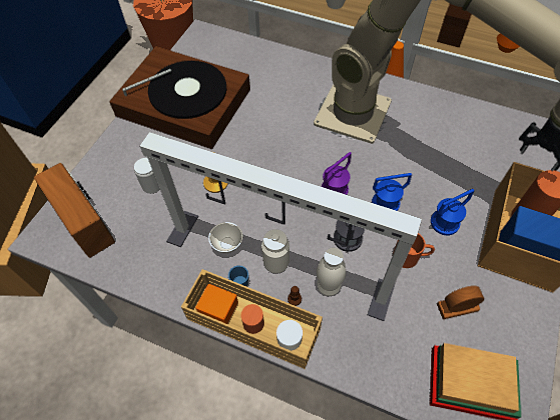

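View pics/top0.png

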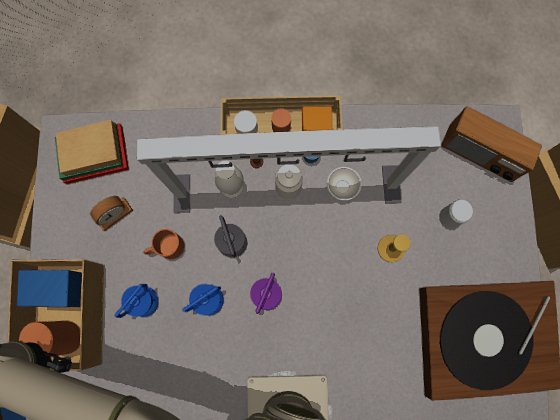

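The scene view shows the dark lantern at about (347,236), with purple and blue look-alikes at (337,178), (390,192) and (451,215). The bowl at (226,238) stands below the right (-y) hook, so hook2 has the room. In the top view the lantern is at (230,240), with its handle running from about (223,217) to (240,260), and the beam is slightly yawed. Next I'll zoom in for the handle and beam edges.

Run:
```python
import cv2,numpy as np
t=cv2.imread("pics/top0.png"); s=cv2.imread("pics/scene0.png")
f=lambda im,x,y,w,h,k: cv2.resize(im[y:y+h,x:x+w],None,fx=k,fy=k,interpolation=cv2.INTER_CUBIC)
a=f(t,195,205,70,65,4); b=f(s,310,215,70,65,4); b2=f(s,195,170,40,65,4)
c=f(t,130,120,320,60,2.4); d=np.zeros((260,768,3),np.uint8); d[:,:280]=a; d[:,290:570]=b; d[:,580:740]=b2
cv2.imwrite("pics/crop.png",np.vstack([d,c]))
```

```text
(no output)
```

View pics/crop.png

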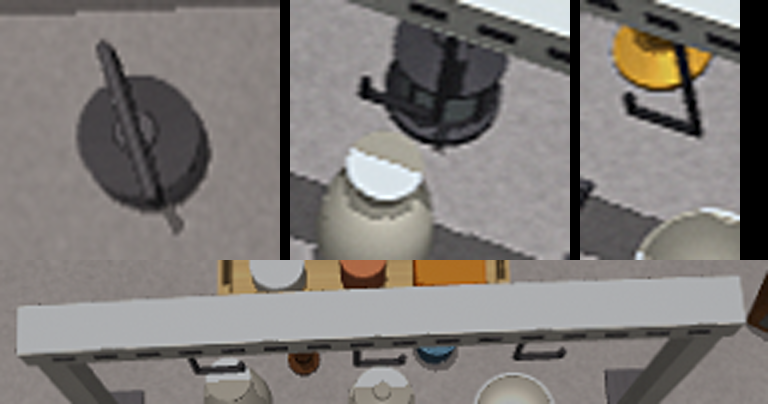

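Run:
```python
from h import *
np.set_printoptions(precision=4,suppress=True)
A=at_z("top",(221,215.5),.152);B=at_z("top",(195+152/4,205+198/4),.152)
print("bar ends",A,B,np.linalg.norm(A-B),"yaw",np.degrees(np.arctan2(*(A-B)[1::-1])),"mid",(A+B)/2)
c2=lambda u,v:(130+u/2.4,120+(v-260)/2.4)
P={k:at_z("top",c2(*uv),.435) for k,uv in dict(bl=(18,308),br=(740,278),fl=(19,335),fr=(745,322),fl2=(20,354)).items()}
print(P); 
d=P["bl"]-P["br"]; print("len",np.linalg.norm(d),"yaw",np.degrees(np.arctan2(-d[0],d[1])))
for u in ((515,357),(563,353),(356,361),(405,360),(195,370),(245,369)): print(u,at_z("top",c2(*u),.262))
s=lambda u,v:(195+(u-580)/4,170+v/4)
for u in ((697,128),(628,112),(628,98)): print("scene hook2",at_z("scene",s(*u),.262))
```

```text
bar ends [0.5634 0.1711 0.152 ] [0.456  0.1387 0.152 ] 0.1121745468671429 yaw 16.784058506526456 mid [0.5097 0.1549 0.152 ]
{'bl': array([0.6851, 0.3261, 0.435 ]), 'br': array([ 0.7005, -0.351 ,  0.435 ]), 'fl': array([0.6585, 0.3238, 0.435 ]), 'fr': array([ 0.6568, -0.3513,  0.435 ]), 'fl2': array([0.64 , 0.322, 0.435])}
len 0.6772000692066122 yaw 1.3023167190054417
(515, 357) [ 0.6788 -0.1579  0.262 ]
(563, 353) [ 0.6824 -0.2098  0.262 ]
(356, 361) [0.6778 0.0117 0.262 ]
(405, 360) [ 0.6778 -0.0404  0.262 ]
(195, 370) [0.672  0.1833 0.262 ]
(245, 369) [0.6717 0.1299 0.262 ]
scene hook2 [ 0.6785 -0.1578  0.262 ]
scene hook2 [ 0.6849 -0.2058  0.262 ]
scene hook2 [ 0.675 -0.211  0.262]
```

arm_command:
  plan:
    - {"dp": [-20, -18, -30]}
    - {"dp": [-32, -29, -10]}
    - {"dp": [-32, -29, 0]}
    - {"dp": [-32, -29, 0]}
    - {"dp": [-32, -29, 0]}
  grip: -1
  newtons: 110

```text
invalid input at $.plan[0]: expected keys dp, spin
```

arm_command:
  plan:
    - {"dp": [-32, -29, 0]}
    - {"dp": [-32, -29, 0]}
    - {"dp": [-32, -29, 0]}
    - {"dp": [-32, -29, 0]}
    - {"dp": [-32, -29, 0]}

```text
invalid input at $.plan[0]: expected keys dp, spin
```

arm_command:
  plan:
    - {"dp": [-32, -29, 0]}
    - {"dp": [0, 0, 0], "spin": -0.15}
    - {"dp": [0, 0, 0], "spin": -0.15}
    - {"dp": [0, 0, 0], "spin": -0.15}
    - {"dp": [0, 0, 0], "spin": -0.15}

```text
invalid input at $.plan[0]: expected keys dp, spin
```

```bash
cat >> h.py <<'E'
def state():
    o=manip.get_obs(); x,y,z,w=o["ee_rot"]; q=o["position"]
    a=2*np.arctan2(y,x)  # tool x heading (tool down)
    print("t",round(o["clock"],2),"tcp",np.round(q,4),"head",round(np.degrees(a)%360,2),"F",np.round(o["ft_force"],1),"w",round(o["grip_width"],3),"gf",round(o["grasp_force"],1),"tilt",np.round([z,w],4)); return q,a
def goto(X,head=None):
    q,a=state(); d=np.array(X)-q
    X_=np.array([np.cos(a),np.sin(a)]);Y_=np.array([np.sin(a),-np.cos(a)])
    print("dp mm",np.round(1000*np.array([d[:2]@X_,d[:2]@Y_,-d[2]]),1), None if head is None else ("spin",round(-((np.radians(head)-a+np.pi)%(2*np.pi)-np.pi),3)))
E
python3 - <<'E'
from h import *
goto([.4526,.1377,.293],196.8)
cv2.imwrite("pics/top1.png",cv2.resize(viewer.camera("top")[180:290,150:300],None,fx=4,fy=4,interpolation=cv2.INTER_CUBIC))
E
```

```text
t 1.4 tcp [0.1994 0.5923 0.4047] head 161.4 F [0.9 0.1 0. ] w 1.0 gf 0.0 tilt [ 0. -0.]
dp mm [-385.  -350.1  111.7] ('spin', np.float64(-0.618))
```

View pics/top1.png

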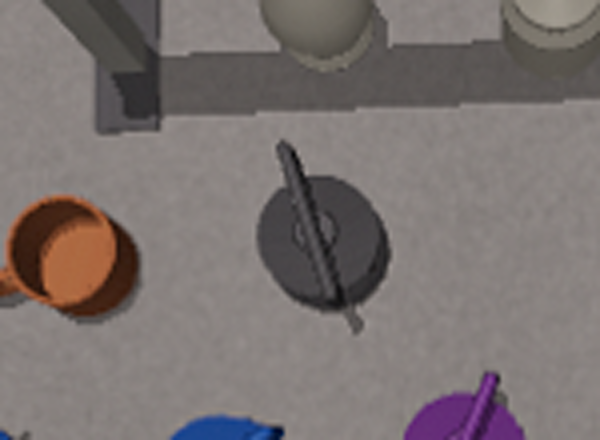

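The moves were refused because every row needs both keys. The picture confirms the handle's top bar, with its near end at crop (338,300), about pixel (234.5,255).

arm_command:
  plan:
    - {"dp": [-20, -18, -30], "spin": 0}
    - {"dp": [-32, -29, -10], "spin": 0}
    - {"dp": [-32, -29, 0], "spin": 0}
    - {"dp": [-32, -29, 0], "spin": 0}
    - {"dp": [-32, -29, 0], "spin": 0}
  grip: -1
  newtons: 110

```text
clock: 1.95
position: [0.2976, 0.4164, 0.4449]
ee_rot: [0.162, 0.987, 0.0, 0.0]
ft_force: [0.9, 1.5, 0.3]
grip_width: 0.999
grasp_force: 0.0
```

arm_command:
  plan:
    - {"dp": [-32, -29, 0], "spin": 0}
    - {"dp": [-32, -29, 0], "spin": 0}
    - {"dp": [-32, -29, 0], "spin": 0}
    - {"dp": [-32, -29, 0], "spin": 0}
    - {"dp": [-32, -29, 0], "spin": 0}

```text
clock: 2.45
position: [0.4028, 0.2279, 0.445]
ee_rot: [0.162, 0.987, 0.0, 0.0]
ft_force: [0.1, 0.0, -0.2]
grip_width: 1.003
grasp_force: 0.0
```

arm_command:
  plan:
    - {"dp": [-32, -29, 0], "spin": 0}
    - {"dp": [0, 0, 0], "spin": -0.15}
    - {"dp": [0, 0, 0], "spin": -0.15}
    - {"dp": [0, 0, 0], "spin": -0.15}
    - {"dp": [0, 0, 0], "spin": -0.15}

```text
clock: 2.95
position: [0.4234, 0.1918, 0.4448]
ee_rot: [-0.14, 0.99, 0.0, 0.0]
ft_force: [0.9, 0.6, 0.1]
grip_width: 0.998
grasp_force: 0.0
```

Run:
```python
from h import *
goto([.4526,.1377,.293],196.8)
```

```text
t 2.95 tcp [0.4234 0.1918 0.4448] head 196.11 F [0.9 0.6 0.1] w 0.998 gf 0.0 tilt [0.0002 0.0001]
dp mm [-13.1 -60.1 151.8] ('spin', np.float64(-0.012))
```

arm_command:
  plan:
    - {"dp": [-6, -30, 20], "spin": -0.012}
    - {"dp": [-7, -30, 20], "spin": 0}
    - {"dp": [0, 0, 30], "spin": 0}
    - {"dp": [0, 0, 0], "spin": 0}
    - {"dp": [0, 0, 0], "spin": 0}

```text
clock: 3.45
position: [0.4524, 0.1384, 0.3752]
ee_rot: [-0.143, 0.99, -0.0, -0.0]
ft_force: [0.2, -0.1, 1.2]
grip_width: 0.998
grasp_force: 0.0
```

Run:
```python
from h import *
goto([.4526,.1377,.293],196.8)
a=viewer.camera("scene")[150:280,290:460]; b=viewer.camera("top")[190:300,180:300]
f=lambda i,k: cv2.resize(i,None,fx=k,fy=k,interpolation=cv2.INTER_CUBIC)
a=f(a,2.4);b=f(b,3.2);c=np.zeros((360,800,3),np.uint8);c[:a.shape[0],:a.shape[1]]=a;c[:b.shape[0],410:410+b.shape[1]]=b
cv2.imwrite("pics/n2.png",c)
```

```text
t 3.45 tcp [0.4524 0.1384 0.3752] head 196.49 F [ 0.2 -0.1  1.2] w 0.998 gf 0.0 tilt [-0.     -0.0003]
dp mm [-0.  -0.7 82.2] ('spin', np.float64(-0.005))
```

View pics/n2.png

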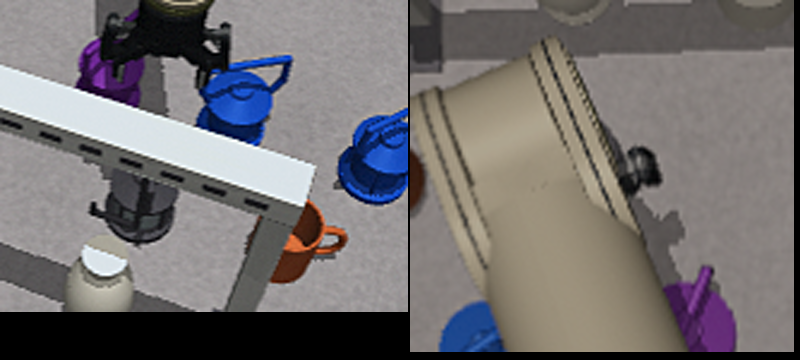

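arm_command:
  plan:
    - {"dp": [0, -1, 30], "spin": -0.005}
    - {"dp": [0, 0, 25], "spin": 0}
    - {"dp": [0, 0, 22], "spin": 0}
    - {"dp": [0, 0, 0], "spin": 0}
    - {"dp": [0, 0, 0], "spin": 0}

```text
clock: 4.05
position: [0.4532, 0.1375, 0.2991]
ee_rot: [-0.146, 0.989, 0.0, 0.001]
ft_force: [0.5, 0.4, 0.3]
grip_width: 0.995
grasp_force: 0.0
```

arm_command:
  plan:
    - {"dp": [0, 0, 0], "spin": 0}
    - {"dp": [0, 0, 0], "spin": 0}
    - {"dp": [0, 0, 0], "spin": 0}
    - {"dp": [0, 0, 0], "spin": 0}
    - {"dp": [0, 0, 0], "spin": 0}
  grip: 0.6

```text
clock: 4.55
position: [0.4528, 0.137, 0.2979]
ee_rot: [-0.146, 0.989, 0.0, 0.0]
ft_force: [-0.4, 0.3, -1.4]
grip_width: 0.204
grasp_force: 0.0
```

Run:
```python
from h import *
goto([.4526,.1377,.298],196.8)
a=viewer.camera("scene")[150:280,290:460]; b=viewer.camera("top")[190:300,180:300]
f=lambda i,k: cv2.resize(i,None,fx=k,fy=k,interpolation=cv2.INTER_CUBIC)
a=f(a,2.4);b=f(b,3.2);c=np.zeros((360,800,3),np.uint8);c[:a.shape[0],:a.shape[1]]=a;c[:b.shape[0],410:410+b.shape[1]]=b
cv2.imwrite("pics/n3.png",c)
```

```text
t 4.55 tcp [0.4528 0.137  0.2979] head 196.74 F [-0.4  0.3 -1.4] w 0.204 gf 0.0 tilt [0.0001 0.0002]
dp mm [ 0.   0.8 -0.1] ('spin', np.float64(-0.001))
```

View pics/n3.png

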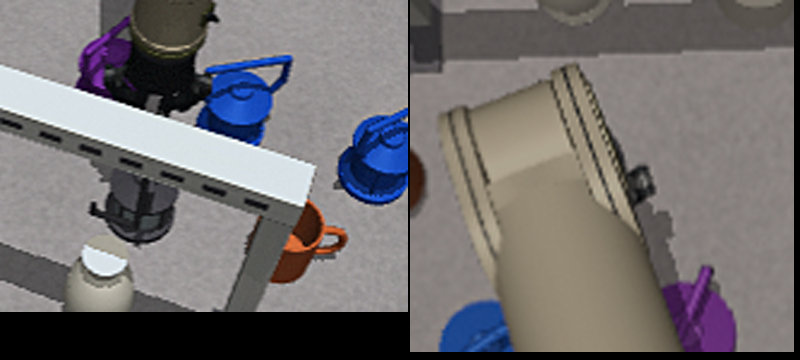

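The gripper straddles the handle end and the lantern hasn't moved. The fingers sit at the near handle corner, hidden by the beam at about (150,100). Now closing fully.

arm_command:
  plan:
    - {"dp": [0, 1, 0], "spin": 0}
    - {"dp": [0, 0, 0], "spin": 0}
    - {"dp": [0, 0, 0], "spin": 0}
    - {"dp": [0, 0, 0], "spin": 0}
    - {"dp": [0, 0, 0], "spin": 0}
  grip: 1
  newtons: 110

```text
clock: 5.15
position: [0.4524, 0.1378, 0.2978]
ee_rot: [-0.146, 0.989, -0.0, -0.0]
ft_force: [-3.5, -2.2, 5.3]
grip_width: 0.077
grasp_force: 107.6
```

The width reads 6.5 mm on a 10 mm bar and the force pushes outward, so the pads only catch the edge of the handle. I'll regrip farther in.

arm_command:
  plan:
    - {"dp": [0, 0, 0], "spin": 0}
    - {"dp": [0, 0, 0], "spin": 0}
    - {"dp": [0, 0, 0], "spin": 0}
    - {"dp": [-4, 0, 0], "spin": 0}
    - {"dp": [-3, 0, 0], "spin": 0}
  grip: 0.5

```text
clock: 5.65
position: [0.4596, 0.1401, 0.2977]
ee_rot: [-0.146, 0.989, 0.0, 0.0]
ft_force: [-0.2, -0.6, -0.6]
grip_width: 0.248
grasp_force: 0.0
```

arm_command:
  plan:
    - {"dp": [0, 0, 0], "spin": 0}
    - {"dp": [0, 0, 0], "spin": 0}
    - {"dp": [0, 0, 0], "spin": 0}
    - {"dp": [0, 0, 0], "spin": 0}
    - {"dp": [0, 0, 0], "spin": 0}
  grip: 1

```text
clock: 6.15
position: [0.4594, 0.1399, 0.2979]
ee_rot: [-0.146, 0.989, 0.0, 0.0]
ft_force: [1.1, 0.2, 3.8]
grip_width: 0.085
grasp_force: 107.5
```

arm_command:
  plan:
    - {"dp": [0, 0, -5], "spin": 0}
    - {"dp": [0, 0, -10], "spin": 0}
    - {"dp": [0, 0, -10], "spin": 0}
    - {"dp": [0, 0, 0], "spin": 0}
    - {"dp": [0, 0, 0], "spin": 0}

```text
clock: 6.65
position: [0.4592, 0.14, 0.323]
ee_rot: [-0.146, 0.989, 0.0, 0.0]
ft_force: [-0.4, 0.3, -2.6]
grip_width: 0.088
grasp_force: 107.3
```

Run:
```python
from h import *
state(); print(manip.get_obs()["torque"])
a=viewer.camera("scene")[150:280,290:460]; b=viewer.camera("top")[190:300,180:300]
f=lambda i,k: cv2.resize(i,None,fx=k,fy=k,interpolation=cv2.INTER_CUBIC)
a=f(a,2.4);b=f(b,3.2);c=np.zeros((360,800,3),np.uint8);c[:a.shape[0],:a.shape[1]]=a;c[:b.shape[0],410:410+b.shape[1]]=b
cv2.imwrite("pics/n4.png",c)
```

```text
t 6.65 tcp [0.4592 0.14   0.323 ] head 196.75 F [-0.4  0.3 -2.6] w 0.088 gf 107.3 tilt [0.0002 0.0003]
[-0.08334777  0.18896803  0.0199805 ]
```

View pics/n4.png

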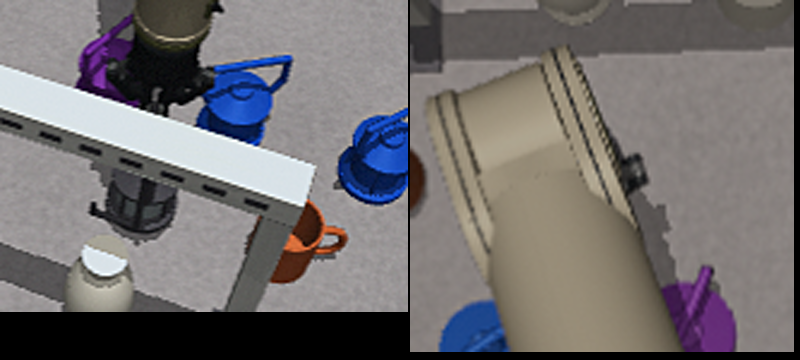

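The lantern is lifted upright, with its base at (140,225) in the crop and a weight of about 2.6 N. I need to check the flange radius against the beam, projecting it onto the ring seen at crop x 131..209.

Run:
```python
from h import *
T=np.array([.4592,.14,.323]); p=viewer.camera_params("scene"); ax=np.array(p["R"])[0]
for dz in (-.05,0,.03):
  for r in (.038,.0425,.05): 
    c=proj("scene",T+[0,0,dz]); e=[proj("scene",T+[0,0,dz]+s*r*ax) for s in(-1,1)]
    print(dz,r,[np.round((q-[290,150])*2.4) for q in [c]+e])
```

```text
-0.05 0.038 [array([163.,  55.]), array([129.,  55.]), array([196.,  55.])]
-0.05 0.0425 [array([163.,  55.]), array([125.,  55.]), array([200.,  55.])]
-0.05 0.05 [array([163.,  55.]), array([119.,  55.]), array([207.,  55.])]
0 0.038 [array([168.,  28.]), array([134.,  28.]), array([203.,  28.])]
0 0.0425 [array([168.,  28.]), array([129.,  28.]), array([207.,  28.])]
0 0.05 [array([168.,  28.]), array([123.,  28.]), array([213.,  28.])]
0.03 0.038 [array([171.,  11.]), array([136.,  11.]), array([207.,  11.])]
0.03 0.0425 [array([171.,  11.]), array([132.,  11.]), array([211.,  11.])]
0.03 0.05 [array([171.,  11.]), array([125.,  11.]), array([218.,  11.])]
```

Run:
```python
from h import *
im=viewer.camera("scene")[130:225,320:400]; cv2.imwrite("pics/n5.png",cv2.resize(im,None,fx=6,fy=6,interpolation=cv2.INTER_CUBIC))
```

```text
(no output)
```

View pics/n5.png

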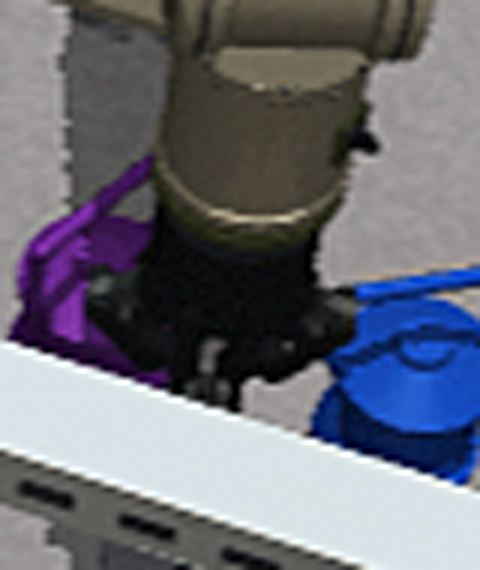

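arm_command:
  plan:
    - {"dp": [0, 0, 15], "spin": 0}
    - {"dp": [0, 0, 8], "spin": 0}
    - {"dp": [0, 0, 2], "spin": 0}
    - {"dp": [0, 0, 0], "spin": 0}
    - {"dp": [0, 0, 0], "spin": 0}

```text
clock: 7.3
position: [0.4588, 0.1398, 0.2984]
ee_rot: [-0.146, 0.989, 0.0, -0.001]
ft_force: [-10.3, -3.2, 14.4]
grip_width: 0.084
grasp_force: 109.9
```

arm_command:
  plan:
    - {"dp": [0, 0, 0], "spin": 0}
    - {"dp": [0, 0, 0], "spin": 0}
    - {"dp": [0, 0, 0], "spin": 0}
    - {"dp": [2, 0, -8], "spin": 0}
    - {"dp": [2, 0, -7], "spin": 0}
  grip: 0.5

```text
clock: 7.8
position: [0.4553, 0.1387, 0.3133]
ee_rot: [-0.146, 0.989, -0.0, -0.0]
ft_force: [-0.7, -1.0, -0.9]
grip_width: 0.249
grasp_force: 0.0
```

arm_command:
  plan:
    - {"dp": [0, 0, 0], "spin": 0}
    - {"dp": [0, 0, 0], "spin": 0}
    - {"dp": [0, 0, 0], "spin": 0}
    - {"dp": [0, 0, 0], "spin": 0}
    - {"dp": [0, 0, 0], "spin": 0}
  grip: 1

```text
clock: 8.3
position: [0.4556, 0.139, 0.3144]
ee_rot: [-0.146, 0.989, 0.001, 0.001]
ft_force: [-7.1, -0.7, 16.9]
grip_width: 0.065
grasp_force: 108.7
```

arm_command:
  plan:
    - {"dp": [0, 0, -5], "spin": 0}
    - {"dp": [0, 0, -10], "spin": 0}
    - {"dp": [0, 0, -10], "spin": 0}
    - {"dp": [0, 0, 0], "spin": 0}
    - {"dp": [0, 0, 0], "spin": 0}

```text
clock: 8.8
position: [0.4554, 0.1388, 0.3379]
ee_rot: [-0.146, 0.989, 0.0, 0.0]
ft_force: [0.1, -0.0, -3.0]
grip_width: 0.067
grasp_force: 107.9
```

Run:
```python
from h import *
q,a=state(); print(manip.get_obs()["torque"])
for n in ("scene","top"): 
    viewer.camera(n)
    for r in finder.find_in(n,"lantern")[:4]: print(n,np.round(r["position"],3),round(r["score"],2))
```

```text
t 8.8 tcp [0.4554 0.1388 0.3379] head 196.75 F [ 0.1 -0.  -3. ] w 0.067 gf 107.9 tilt [0.0002 0.0003]
[-0.1260296   0.16427547  0.02507949]
scene [0.357 0.429 0.078] 0.9
scene [0.533 0.155 0.06 ] 0.89
scene [0.372 0.053 0.086] 0.85
scene [0.351 0.236 0.085] 0.72
top [0.359 0.036 0.088] 0.89
top [0.336 0.411 0.083] 0.76
```

arm_command:
  plan:
    - {"dp": [0, 0, -25], "spin": 0}
    - {"dp": [0, 0, -30], "spin": 0}
    - {"dp": [0, 0, -30], "spin": 0.05}
    - {"dp": [0, 0, -30], "spin": 0.07}
    - {"dp": [0, 0, -20], "spin": 0.07}

```text
clock: 9.5
position: [0.4555, 0.1387, 0.4746]
ee_rot: [-0.05, 0.999, 0.0, 0.001]
ft_force: [1.1, 0.5, -3.4]
grip_width: 0.059
grasp_force: 108.6
```

arm_command:
  plan:
    - {"dp": [0, -10, 0], "spin": 0.05}
    - {"dp": [0, -20, 0], "spin": 0.028}
    - {"dp": [0, -30, 0], "spin": 0}
    - {"dp": [0, -35, 0], "spin": 0}
    - {"dp": [0, -35, 0], "spin": 0}

```text
clock: 10.0
position: [0.4594, 0.0064, 0.4719]
ee_rot: [-0.012, 1.0, -0.0, -0.001]
ft_force: [1.0, 0.0, -3.6]
grip_width: 0.063
grasp_force: 108.4
```

arm_command:
  plan:
    - {"dp": [0, -35, 0], "spin": 0}
    - {"dp": [0, -35, 0], "spin": 0}
    - {"dp": [0, -35, 0], "spin": 0}
    - {"dp": [0, -35, 0], "spin": 0}
    - {"dp": [0, -35, 0], "spin": 0}

```text
clock: 10.5
position: [0.463, -0.1687, 0.472]
ee_rot: [-0.012, 1.0, 0.0, -0.0]
ft_force: [0.9, 0.4, -2.9]
grip_width: 0.063
grasp_force: 108.4
```

Run:
```python
from h import *
goto([.6127,-.2527,.470],181.4); print(manip.get_obs()["torque"])
```

```text
t 10.5 tcp [ 0.463  -0.1687  0.472 ] head 181.35 F [ 0.9  0.4 -2.9] w 0.063 gf 108.4 tilt [ 0.0001 -0.0005]
dp mm [-147.7  -87.5    2. ] ('spin', np.float64(-0.001))
[0.0293056  0.07878371 0.00190372]
```

Run:
```python
from h import *
for _ in range(4): print(manip.get_obs()["torque"]); im=viewer.camera("scene")
T=np.array(manip.get_obs()["position"])
m=T+[.057,0.0014,-.163]
for n,X in dict(bar=m,base=m-[0,0,.15],fr=m+[-.052,0,0],bk=m+[.052,0,0]).items(): print(n,np.round((proj("scene",X)-[180,120])*4))
cv2.imwrite("pics/n6.png",cv2.resize(im[120:260,180:360],None,fx=4,fy=4,interpolation=cv2.INTER_CUBIC))
```

```text
[0.0293056  0.07878371 0.00190372]
[-1.0901695   0.32776357 -0.1339979 ]
[-0.05850584  0.19414555 -0.01093857]
[0.19430873 0.14992687 0.04275042]
bar [263. 107.]
base [278. 234.]
fr [295.  53.]
bk [229. 163.]
```

View pics/n6.png

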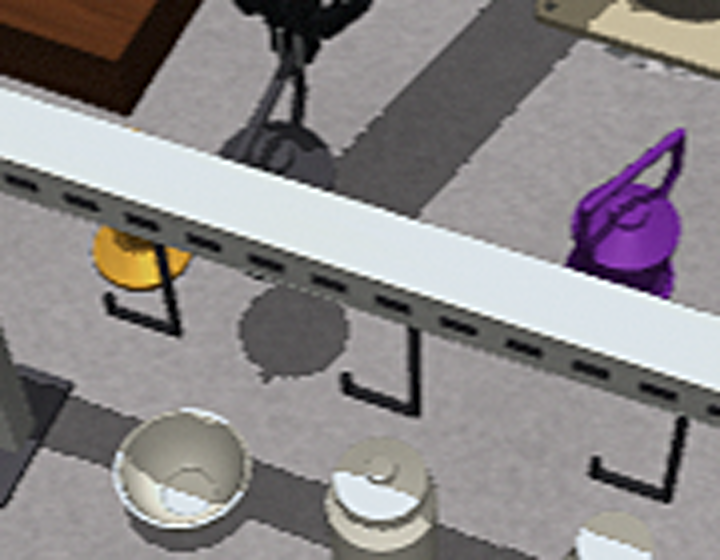

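The lantern hangs upright below the gripper, its bar running from (290,65) to (228,155) as predicted. Hook2's level part shows from (178,328) to (108,305). Next I go to the entry side and forward under the beam.

arm_command:
  plan:
    - {"dp": [0, -30, 0], "spin": 0}
    - {"dp": [0, -30, 0], "spin": 0}
    - {"dp": [0, -20, 0], "spin": 0}
    - {"dp": [-10, -7, 0], "spin": 0}
    - {"dp": [-20, 0, 0], "spin": 0}

```text
clock: 11.2
position: [0.4952, -0.2538, 0.4725]
ee_rot: [-0.011, 1.0, 0.0, -0.0]
ft_force: [0.9, 1.3, -2.3]
grip_width: 0.063
grasp_force: 108.4
```

arm_command:
  plan:
    - {"dp": [-30, 0, 0], "spin": 0}
    - {"dp": [-30, 0, 0], "spin": 0}
    - {"dp": [-25, 0, 0], "spin": 0}
    - {"dp": [-18, 0, 0], "spin": 0}
    - {"dp": [0, 0, 0], "spin": 0}

```text
clock: 11.7
position: [0.6014, -0.2478, 0.4707]
ee_rot: [-0.014, 1.0, 0.0, -0.001]
ft_force: [0.2, 0.3, -2.9]
grip_width: 0.065
grasp_force: 108.3
```

Run:
```python
from h import *
goto([.6127,-.2527,.470],181.4)
for n in ("scene","top"):
    im=viewer.camera(n); cv2.imwrite(f"pics/e_{n}.png",im)
    for t in ("lantern","bail"):
        for r in finder.find_in(n,t)[:5]:
            if r["position"][1]<-.1: print(n,t,np.round(r["position"],3),round(r["score"],2))
```

```text
t 11.7 tcp [ 0.6014 -0.2478  0.4707] head 181.61 F [ 0.2  0.3 -2.9] w 0.065 gf 108.3 tilt [ 0.0003 -0.0012]
dp mm [-11.1  -5.2   0.7] ('spin', np.float64(0.004))
scene lantern [ 0.671 -0.239  0.237] 0.84
scene bail [ 0.675 -0.233  0.237] 0.73
top lantern [ 0.661 -0.218  0.232] 0.72
top bail [ 0.662 -0.22   0.237] 0.58
```

arm_command:
  plan:
    - {"dp": [-4, -3, 0], "spin": 0}
    - {"dp": [-4, 0, 0], "spin": 0}
    - {"dp": [-1, 0, 0], "spin": 0}
    - {"dp": [0, 0, 0], "spin": 0}
    - {"dp": [0, 0, 0], "spin": 0}

```text
clock: 12.5
position: [0.6082, -0.2527, 0.4726]
ee_rot: [-0.012, 1.0, -0.0, -0.0]
ft_force: [0.1, 0.4, -2.3]
grip_width: 0.063
grasp_force: 108.4
```

Run:
```python
from h import *
goto([.612,-.1847,.463],181.4)
```

```text
t 12.5 tcp [ 0.6082 -0.2527  0.4726] head 181.38 F [ 0.1  0.4 -2.3] w 0.063 gf 108.4 tilt [-0.     -0.0001]
dp mm [-5.4 67.9  9.6] ('spin', np.float64(-0.0))
```

arm_command:
  plan:
    - {"dp": [0, 0, 6], "spin": 0}
    - {"dp": [0, 0, 6], "spin": 0}
    - {"dp": [0, 0, 0], "spin": 0}
    - {"dp": [0, 10, 0], "spin": 0}
    - {"dp": [0, 10, 0], "spin": 0}

```text
clock: 13.0
position: [0.6077, -0.232, 0.4608]
ee_rot: [-0.012, 1.0, 0.0, 0.0]
ft_force: [0.1, -0.5, -3.3]
grip_width: 0.062
grasp_force: 108.4
```

arm_command:
  plan:
    - {"dp": [0, 10, 0], "spin": 0}
    - {"dp": [0, 10, 0], "spin": 0}
    - {"dp": [0, 5, 0], "spin": 0}
    - {"dp": [0, 0, 0], "spin": 0}
    - {"dp": [0, 0, 0], "spin": 0}

```text
clock: 13.5
position: [0.6071, -0.2077, 0.4608]
ee_rot: [-0.012, 1.0, -0.0, 0.0]
ft_force: [-0.7, 0.3, -3.2]
grip_width: 0.06
grasp_force: 108.4
```

Run:
```python
from h import *
goto([.612,-.1847,.463],181.4)
im=viewer.camera("scene"); a=cv2.resize(im[120:270,180:290],None,fx=4,fy=4,interpolation=cv2.INTER_CUBIC)
t=viewer.camera("top"); b=cv2.resize(t[120:220,300:385],None,fx=4,fy=4,interpolation=cv2.INTER_CUBIC)
c=np.zeros((600,800,3),np.uint8); c[:,:440]=a; c[:400,450:790]=b; cv2.imwrite("pics/n7.png",c)
```

```text
t 13.5 tcp [ 0.6071 -0.2077  0.4608] head 181.39 F [-0.7  0.3 -3.2] w 0.06 gf 108.4 tilt [-0.0001  0.0001]
dp mm [-5.5 22.9 -2.2] ('spin', np.float64(-0.0))
```

View pics/n7.png

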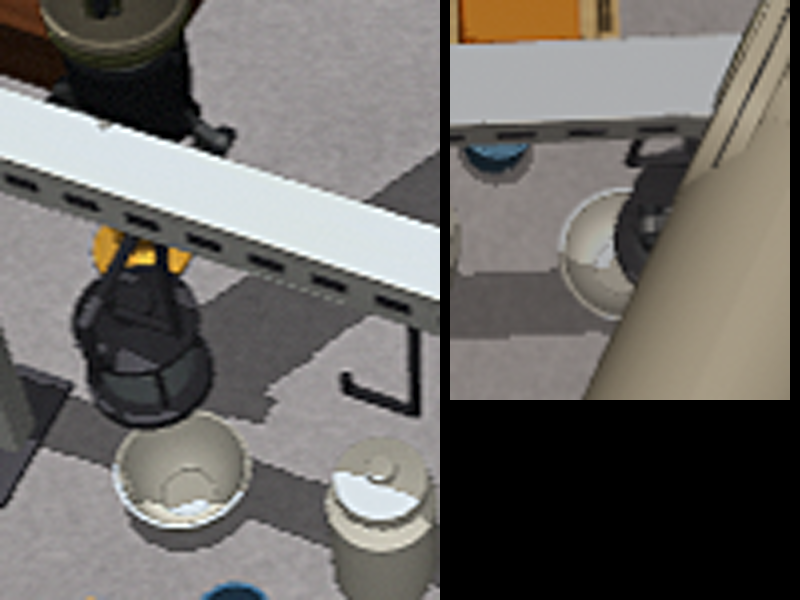

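The lantern (143,350 in the crop) is upright with its bar over hook2's tip. It's clear of the bowl and touches nothing. That was picture ten, so from here I go by forces and the finder.

arm_command:
  plan:
    - {"dp": [-1, 7, 0], "spin": 0}
    - {"dp": [-1, 7, 0], "spin": 0}
    - {"dp": [0, 6, 0], "spin": 0}
    - {"dp": [0, 2, 0], "spin": 0}
    - {"dp": [0, 0, 0], "spin": 0}

```text
clock: 14.1
position: [0.6087, -0.1849, 0.4607]
ee_rot: [-0.013, 1.0, 0.0, 0.0]
ft_force: [-0.6, 0.3, -2.7]
grip_width: 0.065
grasp_force: 108.4
```

Run:
```python
from h import *
goto([.612,-.1847,.434],181.4)
im=viewer.camera("scene"); cv2.imwrite("pics/s8.png",im)
for t in ("lantern","bail"):
  for r in finder.find_in("scene",t)[:6]:
    if r["position"][1]<-.1: print(t,np.round(r["position"],3),round(r["score"],2))
```

```text
t 14.1 tcp [ 0.6087 -0.1849  0.4607] head 181.44 F [-0.6  0.3 -2.7] w 0.065 gf 108.4 tilt [0.0001 0.    ]
dp mm [-3.3  0.2 26.7] ('spin', np.float64(0.001))
lantern [ 0.68  -0.172  0.225] 0.91
bail [ 0.682 -0.171  0.227] 0.85
bail [ 0.67  -0.192  0.019] 0.37
```

arm_command:
  plan:
    - {"dp": [0, 0, 5], "spin": 0}
    - {"dp": [0, 0, 5], "spin": 0}
    - {"dp": [0, 0, 5], "spin": 0}
    - {"dp": [0, 0, 4], "spin": 0}
    - {"dp": [0, 0, 2], "spin": 0}

```text
clock: 14.75
position: [0.6086, -0.1855, 0.439]
ee_rot: [-0.012, 1.0, 0.0, -0.0]
ft_force: [-0.4, -0.4, -2.3]
grip_width: 0.061
grasp_force: 108.4
```

arm_command:
  plan:
    - {"dp": [0, 0, 1], "spin": 0}
    - {"dp": [0, 0, 1], "spin": 0}
    - {"dp": [0, 0, 1], "spin": 0}
    - {"dp": [0, 0, 0], "spin": 0}

```text
clock: 15.15
position: [0.6086, -0.1856, 0.4368]
ee_rot: [-0.012, 1.0, 0.0, 0.0]
ft_force: [-1.2, -0.5, -2.0]
grip_width: 0.058
grasp_force: 108.6
```

arm_command:
  plan:
    - {"dp": [0, 0, 1], "spin": 0}
    - {"dp": [0, 0, 0], "spin": 0}

```text
clock: 15.35
position: [0.6086, -0.1857, 0.4358]
ee_rot: [-0.012, 1.0, 0.0, 0.0]
ft_force: [-1.4, -0.4, -0.8]
grip_width: 0.058
grasp_force: 108.9
```

arm_command:
  plan:
    - {"dp": [0, 0, 1], "spin": 0}
    - {"dp": [0, 0, 0], "spin": 0}

```text
clock: 15.55
position: [0.6086, -0.1857, 0.4348]
ee_rot: [-0.012, 1.0, -0.0, 0.0]
ft_force: [-1.6, 0.4, 0.1]
grip_width: 0.057
grasp_force: 109.1
```

arm_command:
  plan:
    - {"dp": [0, 0, 1], "spin": 0}
    - {"dp": [0, 0, 0], "spin": 0}

```text
clock: 15.75
position: [0.6086, -0.1857, 0.4338]
ee_rot: [-0.012, 1.0, 0.0, 0.0]
ft_force: [-2.0, -0.3, 0.8]
grip_width: 0.062
grasp_force: 109.3
```

arm_command:
  plan:
    - {"dp": [0, 0, 0], "spin": 0}
    - {"dp": [0, 0, 0], "spin": 0}
    - {"dp": [0, 0, 0], "spin": 0}
    - {"dp": [0, 0, 0], "spin": 0}
    - {"dp": [0, 0, 0], "spin": 0}
  grip: 0.7

```text
clock: 16.25
position: [0.6086, -0.1855, 0.4337]
ee_rot: [-0.012, 1.0, 0.0, 0.0]
ft_force: [0.5, 0.5, -0.3]
grip_width: 0.15
grasp_force: 0.0
```

```bash
cat >> h.py <<'E'
def track():
    state()
    for n in ("scene","top"):
        im=viewer.camera(n); cv2.imwrite(f"pics/k_{n}.png",im)
        for t in ("lantern","bail"):
            for r in finder.find_in(n,t)[:6]:
                if r["position"][1]<-.1 and r["position"][2]>.1: print(n,t,np.round(r["position"],4),round(r["score"],2))
E
python3 - <<'E'
from h import *
track()
E
```

```text
t 16.25 tcp [ 0.6086 -0.1855  0.4337] head 181.39 F [ 0.5  0.5 -0.3] w 0.15 gf 0.0 tilt [0. 0.]
scene bail [ 0.7024 -0.1756  0.198 ] 0.72
top lantern [ 0.677  -0.1525  0.1988] 0.72
top bail [ 0.6766 -0.1489  0.1998] 0.78
```

arm_command:
  plan:
    - {"dp": [0, 0, 0], "spin": 0}
    - {"dp": [0, 0, 0], "spin": 0}
    - {"dp": [10, 0, 0], "spin": 0}
    - {"dp": [15, 0, 0], "spin": 0}
    - {"dp": [20, 0, 0], "spin": 0}
  grip: 0.45

```text
clock: 17.05
position: [0.5628, -0.1867, 0.4333]
ee_rot: [-0.012, 1.0, -0.0, -0.0]
ft_force: [1.0, 0.0, 0.6]
grip_width: 0.276
grasp_force: 0.0
```

arm_command:
  plan:
    - {"dp": [0, 0, 8], "spin": 0}
    - {"dp": [0, 0, 0], "spin": 0}
    - {"dp": [0, 0, 0], "spin": 0}
    - {"dp": [0, 0, 0], "spin": 0}
    - {"dp": [0, 0, 0], "spin": 0}
  grip: 1

```text
clock: 17.55
position: [0.564, -0.1866, 0.4256]
ee_rot: [-0.012, 1.0, -0.0, -0.0]
ft_force: [0.4, 0.5, 0.4]
grip_width: 0.002
grasp_force: 0.0
```

Run:
```python
from h import *
track(); 
# predicted silhouettes: lantern base circle centre/edges for offsets d of bar mid from hook, tilt th
for d,th in ((0,0),(-.015,9)):
    t=np.radians(th); H=np.array([.681,-.183,.271])
    ux=np.array([np.cos(t),.02,-np.sin(t)]); uz=np.array([np.sin(t),0,np.cos(t)])
    M=H+ux*d
    for n in ("scene","top"): print(d,n,"base",np.round(proj(n,M-.15*uz),1),"barback",np.round(proj(n,M+.057*ux),1),"barfront",np.round(proj(n,M-.057*ux),1),"cap",np.round(proj(n,M-.052*uz),1))
```

```text
t 17.55 tcp [ 0.564  -0.1866  0.4256] head 181.39 F [0.4 0.5 0.4] w 0.002 gf 0.0 tilt [-0.0002 -0.0001]
scene lantern [ 0.7045 -0.1765  0.203 ] 0.76
scene bail [ 0.7047 -0.1773  0.2   ] 0.86
top lantern [ 0.6724 -0.1611  0.2009] 0.98
top bail [ 0.6687 -0.1664  0.2   ] 0.65
0 scene base [221.5 226.1] barback [205.1 215. ] barfront [224.3 181.4] cap [217.3 208.2]
0 top base [347.  174.2] barback [353.1 137.2] barfront [356.5 180. ] cap [351.9 164.3]
-0.015 scene base [227.2 214.9] barback [208.2 211.6] barfront [226. 175.] cap [220.9 201.1]
-0.015 top base [348.  186.9] barback [353.2 143.8] barfront [357.6 184.3] cap [352.6 172.3]
```

```bash
cat >> h.py <<'E'
def model(d,th,y=-.183,n="scene",hx=.681):
    t=np.radians(th); ux=np.array([np.cos(t),.024,-np.sin(t)]); uz=np.array([np.sin(t),0,np.cos(t)]); uy=np.array([-.024,1,0])
    M=np.array([hx,y,.271])+ux*d; c=np.zeros((420,560),np.uint8)
    pts=[]
    for h in (0,.01,.03,.05,.07,):
        for a in np.linspace(0,2*np.pi,40): pts.append(proj(n,M+(h-.15)*uz+.046*(np.cos(a)*ux+np.sin(a)*uy)))
    cv2.fillConvexPoly(c,cv2.convexHull(np.float32(pts)).astype(np.int32),1); return c
def mask(n="scene"):
    im=cv2.imread(f"pics/k_{n}.png"); b=cv2.imread(f"pics/{n}0.png")
    m=(im.max(2)<75)&(cv2.absdiff(im,b).max(2)>25); r=np.zeros_like(m); r[190:262,185:265]=1; return m&r
def fit(n="scene"):
    m=mask(n); v=[]; ys,xs=np.nonzero(m); print("mask bbox",xs.min(),xs.max(),ys.min(),ys.max(),m.sum())
    for d in np.arange(-.03,.031,.005):
        for th in range(-15,22,3):
            for y in (-.189,-.183,-.177):
                k=model(d,th,y)>0; v.append(((m&k).sum()/(m|k).sum(),round(d,3),th,y))
    print([tuple(np.round(q,3)) for q in sorted(v)[::-1][:6]])
E
python3 - <<'E'
from h import *
fit()
E
```

```text
mask bbox 203 259 190 260 844Traceback (most recent call last):
  File "<stdin>", line 2, in <module>
  File "h.py", line 44, in fit
    k=model(d,th,y)>0; v.append(((m&k).sum()/(m|k).sum(),round(d,3),th,y))
      ~~~~~^^^^^^^^
  File "h.py", line 34, in model
    for a in np.linspace(0,2*np.pi,40): pts.append(proj(n,M+(h-.15)*uz+.046*(np.cos(a)*ux+np.sin(a)*uy)))
                                                   ~~~~^^^^^^^^^^^^^^^^^^^^^^^^^^^^^^^^^^^^^^^^^^^^^^^^^
  File "h.py", line 4, in proj
    p=viewer.camera_params(name); c=np.array(p["R"])@np.array(X,float)+np.array(p["t"])
ValueError: time passes only in moves, steps and waits
```

```bash
python3 - <<'E'
import re
s=open('h.py').read()
s=s.replace('def proj(','from functools import lru_cache\n_cp=lru_cache(None)(viewer.camera_params)\ndef proj(',1).replace('p=viewer.camera_params(name)','p=_cp(name)')
open('h.py','w').write(s)
E
python3 - <<'E'
from h import *
fit()
g=cv2.imread("pics/k_scene.png").max(2)[192:245,196:250]
for r in g[::2]: print("".join("#" if v<40 else "+" if v<75 else "." if v<110 else " " for v in r))
E
```

```text
mask bbox 203 259 190 260 844
[(np.float64(0.552), np.float64(-0.015), np.float64(-12.0), np.float64(-0.183)), (np.float64(0.551), np.float64(-0.01), np.float64(-9.0), np.float64(-0.183)), (np.float64(0.545), np.float64(-0.02), np.float64(-15.0), np.float64(-0.183)), (np.float64(0.545), np.float64(-0.025), np.float64(-15.0), np.float64(-0.183)), (np.float64(0.542), np.float64(-0.005), np.float64(-6.0), np.float64(-0.183)), (np.float64(0.538), np.float64(0.01), np.float64(0.0), np.float64(-0.183))]
               .+++++##+###.  +##       +.............
          ##+       +###+##+ .#++     ................
          .##.     +###   ##++##......................
           +#########.    +#####+.....................
                ..+##+##+.+####+......................
              .+++#######+#####.......................
             ++++###+#++#########+....................
          +#+.+####+#+#++#++#######+..................
        .###++#####++++#+++###+######+................
       .++++++#++###+#+++####+########+...............
       .++++++#+++###+++##+++##+#+####+........
[... 187 characters left out ...]
+###............++..+#.   ........      
.........+##+#####............++####+  +   +          
.........+##+.++######+++#####+++++##                 
........++#++.......      .#+++++++###+.              
.......+++##+.......   . .+#++++++++###.              
........+++#+......... ...+#++.++++####.              
.......++.+...............+#+++++#+.+++.              
    ...+++................+#+++.++++++.     .         
        .#+...............+##+...+++#+      .  ...++  
          +#+...................+###        .  .......
            .##+++..........++###+         .  ........
               .+###########+.            .   ........
                +.                       .  ..........
```

arm_command:
  plan:
    - {"dp": [-10, 0, 0], "spin": 0}
    - {"dp": [-8, 0, 0], "spin": 0}
    - {"dp": [-4, 0, 0], "spin": 0}
    - {"dp": [-3, 0, 0], "spin": 0}
    - {"dp": [-3, 0, 0], "spin": 0}

```text
clock: 18.35
position: [0.5919, -0.1861, 0.4255]
ee_rot: [-0.012, 1.0, -0.0, -0.0]
ft_force: [0.6, 0.8, -0.7]
grip_width: 0.001
grasp_force: 0.0
```

The fit agrees with a hook contact about 12 mm off the bar's middle, tilting the lantern about 10°. I'll push the handle back to centre.

arm_command:
  plan:
    - {"dp": [-3, 0, 0], "spin": 0}
    - {"dp": [-3, 0, 0], "spin": 0}
    - {"dp": [-3, 0, 0], "spin": 0}
    - {"dp": [-3, 0, 0], "spin": 0}
    - {"dp": [-3, 0, 0], "spin": 0}

```text
clock: 18.85
position: [0.6067, -0.1857, 0.4256]
ee_rot: [-0.012, 1.0, 0.0, -0.0]
ft_force: [-2.5, -0.5, 1.0]
grip_width: -0.0
grasp_force: 1.4
```

Run:
```python
from h import *
track(); fit()
```

```text
t 18.85 tcp [ 0.6067 -0.1857  0.4256] head 181.38 F [-2.5 -0.5  1. ] w -0.0 gf 1.4 tilt [ 0.0001 -0.0002]
scene lantern [ 0.7015 -0.1766  0.2024] 0.68
scene bail [ 0.7027 -0.1761  0.2035] 0.65
top lantern [ 0.6852 -0.1481  0.2001] 0.68
top bail [ 0.6853 -0.1492  0.2022] 0.72
mask bbox 203 264 190 258 889
[(np.float64(0.6), np.float64(-0.02), np.float64(-12.0), np.float64(-0.183)), (np.float64(0.6), np.float64(0.0), np.float64(-3.0), np.float64(-0.183)), (np.float64(0.595), np.float64(0.005), np.float64(0.0), np.float64(-0.183)), (np.float64(0.594), np.float64(-0.005), np.float64(-6.0), np.float64(-0.183)), (np.float64(0.593), np.float64(-0.015), np.float64(-9.0), np.float64(-0.183)), (np.float64(0.59), np.float64(-0.025), np.float64(-15.0), np.float64(-0.183))]
```

arm_command:
  plan:
    - {"dp": [-1, 0, 0], "spin": 0}
    - {"dp": [-1, 0, 0], "spin": 0}
    - {"dp": [0, 0, 0], "spin": 0}

```text
clock: 19.45
position: [0.6087, -0.1855, 0.4256]
ee_rot: [-0.012, 1.0, 0.0, -0.0]
ft_force: [-0.8, 0.3, -0.9]
grip_width: 0.001
grasp_force: 0.4
```

arm_command:
  plan:
    - {"dp": [-1, 0, 0], "spin": 0}
    - {"dp": [-1, 0, 0], "spin": 0}
    - {"dp": [0, 0, 0], "spin": 0}

```text
clock: 19.75
position: [0.6108, -0.1855, 0.4256]
ee_rot: [-0.012, 1.0, 0.0, 0.0]
ft_force: [-0.5, -0.4, 0.1]
grip_width: -0.003
grasp_force: 0.4
```

Run:
```python
from h import *
track(); fit()
```

```text
t 19.75 tcp [ 0.6108 -0.1855  0.4256] head 181.4 F [-0.5 -0.4  0.1] w -0.003 gf 0.4 tilt [0.     0.0001]
scene lantern [ 0.6963 -0.175   0.2024] 0.79
scene bail [ 0.6969 -0.1738  0.2022] 0.61
top lantern [ 0.6834 -0.1472  0.2002] 0.72
top bail [ 0.6842 -0.1499  0.2008] 0.73
mask bbox 204 260 190 256 976
[(np.float64(0.68), np.float64(0.005), np.float64(3.0), np.float64(-0.183)), (np.float64(0.68), np.float64(0.0), np.float64(0.0), np.float64(-0.183)), (np.float64(0.676), np.float64(-0.015), np.float64(-6.0), np.float64(-0.183)), (np.float64(0.673), np.float64(0.01), np.float64(6.0), np.float64(-0.183)), (np.float64(0.67), np.float64(-0.03), np.float64(-12.0), np.float64(-0.183)), (np.float64(0.666), np.float64(-0.02), np.float64(-9.0), np.float64(-0.183))]
```

arm_command:
  plan:
    - {"dp": [1, 0, 0], "spin": 0}
    - {"dp": [3, 0, 0], "spin": 0}
    - {"dp": [8, 0, 0], "spin": 0}
    - {"dp": [20, 0, 0], "spin": 0}
    - {"dp": [30, 0, 0], "spin": 0}

```text
clock: 20.55
position: [0.5482, -0.1867, 0.4253]
ee_rot: [-0.013, 1.0, -0.0, -0.0]
ft_force: [-1.0, -0.1, 0.3]
grip_width: -0.002
grasp_force: 0.0
```

arm_command:
  plan:
    - {"dp": [30, 0, 0], "spin": 0}
    - {"dp": [20, 0, -10], "spin": 0}
    - {"dp": [0, 0, 0], "spin": 0}
    - {"dp": [0, 0, 0], "spin": 0}
    - {"dp": [0, 0, 0], "spin": 0}

```text
clock: 21.05
position: [0.4991, -0.1878, 0.4354]
ee_rot: [-0.013, 1.0, 0.0, 0.0]
ft_force: [0.5, 0.0, 0.5]
grip_width: -0.002
grasp_force: 0.0
```

Run:
```python
from h import *
track(); fit()
for _ in range(8): viewer.camera("scene")
a=cv2.imread("pics/k_scene.png").astype(int); b=viewer.camera("scene").astype(int)
print("motion px",(abs(a-b).max(2)>30).sum()); cv2.imwrite("pics/k_scene.png",b.astype(np.uint8)); fit()
g=b.max(2)[192:245,196:250]
for r in g[::2]: print("".join("#" if v<40 else "+" if v<75 else "." if v<110 else " " for v in r))
t0=cv2.imread("pics/scene0.png").astype(int); D=(abs(b-t0).max(2)>40).astype(np.uint8)
n,_,st,ce=cv2.connectedComponentsWithStats(D); print([(list(map(int,s)),) for s in st[1:] if s[4]>25])
```

```text
t 21.05 tcp [ 0.4991 -0.1878  0.4354] head 181.44 F [0.5 0.  0.5] w -0.002 gf 0.0 tilt [0.0001 0.    ]
scene lantern [ 0.6966 -0.1736  0.2023] 0.55
scene bail [ 0.698  -0.1783  0.2052] 0.68
top lantern [ 0.6661 -0.1745  0.2018] 0.77
top bail [ 0.6653 -0.1751  0.2058] 0.89
mask bbox 204 264 190 256 913
[(np.float64(0.668), np.float64(0.0), np.float64(0.0), np.float64(-0.183)), (np.float64(0.664), np.float64(0.005), np.float64(3.0), np.float64(-0.183)), (np.float64(0.654), np.float64(-0.015), np.float64(-6.0), np.float64(-0.183)), (np.float64(0.654), np.float64(-0.005), np.float64(-3.0), np.float64(-0.183)), (np.float64(0.652), np.float64(-0.02), np.float64(-9.0), np.float64(-0.183)), (np.float64(0.648), np.float64(-0.01), np.float64(-6.0), np.float64(-0.183))]
motion px 257
mask bbox 204 264 190 256 918
[(np.float64(0.669), np.float64(0.0), np.float64(0.0), np.float64(-0.183)), (np.float64(0.665), np.float64(0.005), np.float64(3.0), np.float64(-0.183)), (np.float64(0.656), np.float64(-0.005), np.float64(-3.0), np.float64(-0.183)), (np.float64(0.656), np.float64(-0.015), np.float64(-6.
[... 1569 characters left out ...]
  +.                         .   ........
                +.                       .  ..........
[([201, 0, 120, 153, 5419],), ([345, 0, 28, 29, 543],), ([380, 0, 40, 69, 1196],), ([472, 0, 88, 83, 2847],), ([338, 37, 29, 28, 163],), ([344, 54, 17, 22, 178],), ([332, 58, 5, 30, 123],), ([370, 72, 11, 14, 50],), ([377, 76, 8, 16, 57],), ([351, 78, 20, 9, 131],), ([555, 100, 5, 15, 40],), ([355, 104, 146, 100, 3205],), ([519, 109, 41, 63, 1096],), ([258, 111, 96, 64, 1859],), ([510, 162, 32, 17, 71],), ([537, 171, 20, 12, 128],), ([203, 182, 35, 69, 1300],), ([214, 187, 8, 14, 44],), ([230, 186, 37, 20, 347],), ([504, 195, 14, 17, 121],), ([334, 220, 16, 22, 247],), ([333, 225, 32, 29, 399],)]
```

arm_command:
  plan:
    - {"dp": [15, 0, -20], "spin": 0}
    - {"dp": [20, 0, -20], "spin": 0}
    - {"dp": [10, 0, 0], "spin": 0}
    - {"dp": [0, 0, 0], "spin": 0}
    - {"dp": [0, 0, 0], "spin": 0}

```text
clock: 22.3
position: [0.4538, -0.1891, 0.4755]
ee_rot: [-0.012, 1.0, 0.0, 0.0]
ft_force: [-0.3, 0.3, 0.2]
grip_width: -0.004
grasp_force: 0.0
```

arm_command:
  plan:
    - {"dp": [0, 0, 0], "spin": 0}
    - {"dp": [0, 0, 0], "spin": 0}
    - {"dp": [0, 0, 0], "spin": 0}
    - {"dp": [0, 0, 0], "spin": 0}
    - {"dp": [0, 0, 0], "spin": 0}

```text
clock: 22.8
position: [0.4537, -0.1893, 0.4756]
ee_rot: [-0.012, 1.0, -0.0, -0.0]
ft_force: [-0.3, -0.5, 0.1]
grip_width: 0.002
grasp_force: 0.0
```

Run:
```python
from h import *
f=[viewer.camera("scene").astype(int) for _ in range(20)]
for k in (2,4,6,8,12,16,19): print(k,(abs(f[k]-f[0]).max(2)>30).sum(),(abs(f[k]-f[0]).max(2)>30)[185:250,196:245].sum())
cv2.imwrite("pics/k_scene.png",f[-1].astype(np.uint8)); fit()
```

```text
2 17 0
4 35 0
6 37 0
8 37 0
12 34 0
16 34 0
19 32 0
mask bbox 204 256 190 256 906
[(np.float64(0.662), np.float64(0.0), np.float64(0.0), np.float64(-0.183)), (np.float64(0.658), np.float64(0.005), np.float64(3.0), np.float64(-0.183)), (np.float64(0.65), np.float64(-0.015), np.float64(-6.0), np.float64(-0.183)), (np.float64(0.649), np.float64(-0.005), np.float64(-3.0), np.float64(-0.183)), (np.float64(0.648), np.float64(-0.02), np.float64(-9.0), np.float64(-0.183)), (np.float64(0.644), np.float64(-0.01), np.float64(-6.0), np.float64(-0.183))]
```

The lantern hangs level and still, and the gripper is clear of it.

```bash
python3 -c "
from workcell import manip; print(manip.hand_in())"
```

```text
the job is handed in; nothing more can be done
None
```

The lantern hangs by its handle on hook2, the right-hand hook above the bowl; it is level and still, the gripper is clear of it, and the job was handed in after about 24 s.

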